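Cap the sample well of a filter photometer and hold its selector at the third click

TASK

Put the black light-shield cap rim down into the round recess around the sample vial on the photometer, so that it sits flat and fully home, and let go of it. Then turn the spring-return filter selector knob clockwise from its rest position to the third click (the green dot), not on to the fourth, and finish while gripping it and holding it there for the reading. Lower the cap in, do not drop it, and leave the other things on the bench where they are.

Things in the scene. Friction and masses are not known exactly. Their poses are not given: they have to be found in the camera images.
- cap_center (a point): Centre (half-way up) of the loose black light-shield cap: an upright plain cylinder 40 mm across and 50 mm high, closed on top, open below (2.5 mm wall), about 70 g. It starts rim down on the bench beside the photometer. Its z axis points from the open rim to the closed top; the rim lies 25 mm below this point.
- photometer: Filter photometer, fixed: ivory case 220 mm deep (x), 280 wide (y), flat deck 85 mm above the bench, sloping keypad towards the robot. Origin under its centre; x to its back, y to its left, z up. Left on the deck the sample well at (35, 70) mm, right the selector knob at (35, -70) mm.
- well (a point): Centre of the mouth of the round recess in the deck, at deck height; axes as the photometer's. Recess 44 mm across, 8 mm deep, bevelled, ringed by a thin navy line. A stoppered vial 18 mm across stands fixed in its middle, 16 mm above the deck, and goes inside the cap. Cap fully home: its rim on the recess floor, its centre 17 mm above this point.
- selector_grip (a point): On the vertical axis of the dark grey selector knob, 30 mm above the deck. A bar 14 mm thick, 42 long, 33 tall stands on a skirt 50 mm across whose top is 20 mm below this point (bar top 13 mm above it). x runs along the bar to its white pointer end and turns with the knob; z up. Fingers close along y, across the bar.
- selector (a joint): Knob angle, rad: 0 at rest (black dot), growing clockwise seen from above. Clicks every 0.393 (22.5 deg): red 0.393, orange 0.785, green 1.178, blue 1.571, violet 1.963; end stop 2.06. Just past a click the moment to turn it jumps by about 0.13 N m (to 0.17 to 0.2), then falls off until the next. Return spring 0.09 N m plus 0.02 per rad: let go anywhere, it runs back to 0.
- dishes: Bystander: two stacked lidded culture dishes, 61 mm across, 30 mm high in all; origin under their centre. The dishes and the cap may stand in each other's place.
- vial_rack: Bystander: blue rack 50 x 125 x 30 mm with three capped vials standing in it up to 50 mm; origin under its centre, long side along y.
- medium: Bystander: pink medium jar with a red lid, 62 mm across, 125 mm high; origin under its centre.
- tip_box: Bystander: blue pipette-tip box with a clear lid, 87 x 124 x 64 mm; origin under its centre.
- marker: Bystander: white marker pen with a black cap lying flat, about 145 x 14 mm, 15 mm high; origin under the middle of its barrel, long side along x.
- vial_tray: Bystander: small aluminium tray 60 x 90 x 20 mm with spare glass vials; origin under its centre.
Mind the look-alikes: they are no part of the job. Of the things that look like the part that bears cap_center, the middle-sized one is meant.

How it is judged (in metres and radians):
On the way, in this order (a step that is already met when the one before it is completed fails the run):
1. the cap is home in the recess, rim down, and let go, with the selector still at rest (horizontal distance between cap_center and well below 0.004 m and z of cap_center in the frame of well below 0.0195 m and angle between cap_center's own z axis and vertical below 0.06 rad and contact force between the fingers and cap below 0.1 N and value of joint selector below 0.15 rad), for 0.2 s.
2. the selector is turned to the third click and held there by the fingers (value of joint selector between 1.058 and 1.298 rad and contact force between the fingers and selector above 1 N), for 0.5 s.
At the end, for the whole second after the job is handed in: The selector stands still at the third click (1.178 rad, within 0.12 rad) with the fingers gripping it (more than 1 N), and the cap, untouched, sits rim down in the recess: within 4 mm of its centre, upright within 0.06 rad, at most 2.5 mm above fully home (all of step 2 and velocity of joint selector between -0.1 and 0.1 rad/s and horizontal distance between cap_center and well below 0.004 m and z of cap_center in the frame of well below 0.0195 m and angle between cap_center's own z axis and vertical below 0.06 rad and contact force between each of the arm, the fingers and cap below 0.1 N); the arm keeps its last pose, push and grip.
It fails at once if the selector is turned on to the fourth click (value of joint selector above 1.45 rad).
It fails at once if the cap is dropped (falls faster than 0.4 m/s while not held) (linear speed of cap above 0.4 m/s and contact force between the fingers and cap below 0.05 N).
It fails at once if one of the other things on the bench is moved by more than 20 mm (distance of any of dishes, vial_rack, medium, tip_box, marker, vial_tray from where it was at the start of the episode above 0.02 m).
It also fails if it takes over 67 s, if anything falls off the work surface, if the arm or the gripper's body presses on something with over 40 N, if the wrist force passes 120 N, or if a joint passes its speed limit or range.

ROBOT

A 6-joint arm with a two-finger parallel gripper is mounted at the origin on the work surface. World frame = base frame: x ahead of the robot, y to its left, z up, the work surface at z = 0. Lengths are in mm, angles in rad, forces in N, time in s.
With the tool pointing down it reaches from about 325 to 775 mm from the base axis. Payload 5.5 kg.
Tool frame: the origin (TCP) lies on the centre line of the jaws, within the pads' length; the fingertips stand ahead of it and the grasp point (between the pads) lies 2 mm behind it (nose_length is the z of the fingertips in the tool frame, in mm); z points along the fingers, y is the line along which they close (so a half turn about z gives the same grasp; the last joint's range is limited). The gripper opens to 85 mm and grips with 20 to 120 N. Pads are 22 mm wide; open, the fingers measure 114 mm over their backs; the gripper's body (76 mm by 85 mm) begins 54 mm behind the grasp point. The pads swing forward as they close: fully open they stand 13 mm farther back than shut.
Start: joints at [1.188, 0.091, 1.231, -0, 1.82, -0.057], TCP at [192.045, 568.45, 248.275] pointing down, gripper open.
Joint ranges: [-2.87, 2.87], [-0.86, 2.18], [0.17, 2.46], [-1.51, 4.65], [0.06, 2.69], [-2.65, 2.65]. Speed limits (rad/s): [2.57, 2.57, 3.01, 3.14, 3.14, 3.14].

INTERFACE

Orientations are given as a unit quaternion [w, x, y, z].
In Python, from workcell import move_to, move_linear, goto_joints, set_gripper, dwell, ik, read_camera, camera_info, IKError, sign_off, get_t, get_q, get_joint_velocities, get_joint_efforts, get_ee_pos, get_tool_rot, get_contact_force, get_ft_torque, get_grip_width, get_grip_force, nose_length gives the robot as it stands. Calls block until the motion is done:
- move_to(position, orientation): joint-space move of the TCP to a pose.
- move_linear(position, feed=150, rotation=None, contact_N=None): straight line of the TCP; rotation=None keeps the orientation; feed is the mean speed in mm/s. With contact_N (N) it stops when the force on the tool has changed by that much, and returns True; else False.
- goto_joints(angles): joint-space move.
- set_gripper(opening, newtons=None): opening from 0.0 (shut) to 1.0 (fully open); newtons is the grip in N (None keeps the last); returns when the fingers have stopped.
- dwell(seconds).
- ik(position, orientation): joint angles nearest the present ones, or None.
- read_camera(name): name is "side" or "top"; returns (picture, depth): 400x640x3 uint8, red, green, blue; 400x640 float32, mm along the optical axis (not along the pixel's ray), 0 where there is no reading.
- camera_info(name): a dict with "intrinsics" (3x3 intrinsics, pixels), "view" (4x4, takes a point from world to camera coordinates). Camera axes: x right, y down, z forward; pixel columns grow to the right and rows downward; lengths in mm; the calibration is good to about 2 mm. A picture is of the moment at which its call begins. camera_info takes no time and is no camera call.
A pose or a line that the arm cannot do raises IKError and nothing moves.
- sign_off(): hands the job in; it is judged then, once.
Readings, each from a call of its own:
- get_t(): time.
- get_q(): joint angles.
- get_joint_velocities(): joint speeds.
- get_joint_efforts(): joint torques, N m.
- get_ee_pos(): TCP position.
- get_tool_rot(): TCP orientation.
- get_contact_force(): force on the tool from outside, world axes, zero at the start.
- get_ft_torque(): the same for the moment, N m.
- get_grip_width(): opening from 0.0 (shut) to 1.0 (fully open).
- get_grip_force(): force on a finger pad.
Only numpy, scipy, OpenCV 4.12 (cv2) and the standard library are available. Lean on these libraries where they do the work, as an engineer would, in place of code of your own. Each camera call takes 0.05 s, during which the arm holds its last target. There are 200 camera calls.

## Working session

There is one attempt and no reset: what is moved stays moved. The work goes in short steps, each a Python script; the robot and the scene stay as the last script left them, time stands still between calls to the robot, and variables do not carry over. Pictures are saved under pics/ and viewed, at most 10 in all, crops included, and the job is handed in when it is done.

```bash
mkdir -p pics; ls; cat > h.py <<'E'
import numpy as np, cv2
from workcell import *
def shot(cam,name):
    im,d=read_camera(cam); cv2.imwrite(f'pics/{name}.png',im[:,:,::-1]); np.savez(f'{name}.npz',im=im,d=d); return im,d
def world(cam,d):
    c=camera_info(cam);K=np.array(c['intrinsics']);T=np.linalg.inv(np.array(c['view']))
    v,u=np.mgrid[:d.shape[0],:d.shape[1]]
    P=np.stack([(u-K[0,2])/K[0,0]*d,(v-K[1,2])/K[1,1]*d,d],-1)
    return P@T[:3,:3].T+T[:3,3]
E
python3 - <<'E'
from h import *
for c in('top','side'):
    im,d=shot(c,c+'0'); i=camera_info(c); print(np.round(i['intrinsics'],1).tolist(),np.round(np.linalg.inv(i['view']),3).tolist())
print(get_t(),get_tool_rot(),get_ee_pos(),nose_length if not callable(nose_length) else nose_length(),get_contact_force())
E
```

```text
pics
[[517.9, 0.0, 316.8], [0.0, 517.9, 198.4], [0.0, 0.0, 1.0]] [[0.019, -0.997, 0.073, 438.529], [-1.0, -0.019, 0.009, -60.979], [-0.007, -0.073, -0.997, 1626.131], [0.0, 0.0, 0.0, 1.0]]
[[374.3, 0.0, 321.6], [0.0, 374.3, 197.2], [0.0, 0.0, 1.0]] [[-0.892, -0.332, 0.307, 252.267], [-0.453, 0.638, -0.622, 539.25], [0.011, -0.694, -0.72, 756.92], [0.0, 0.0, 0.0, 1.0]]
0.1 [-2.05788874e-04  1.62220821e-01  9.86754090e-01 -8.53199800e-04] [191.98087345 568.22503878 247.25042663] 17.0 [0.53064692 0.45068026 0.57465604]
```

View pics/top0.png

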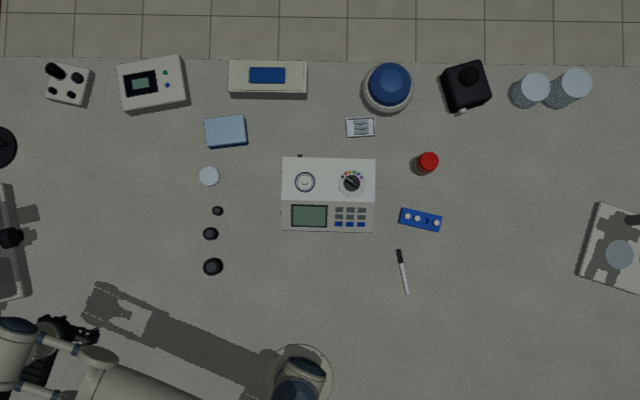

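View pics/side0.png

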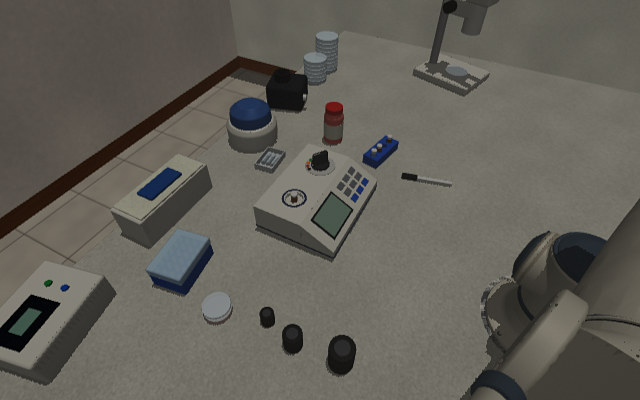

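Look-alikes, as top-view pixels: small black cap (217,211), middle cap (210,233) and large cap (213,266). In the side view they are at (267,316), (292,338) and (342,354). I choose the middle one, and the dishes at (208,176) stay put. The well ring is at (305,182) and the knob at (352,183). Next I'll measure and check the crop.

```bash
python3 - <<'E'
from h import *
from scipy import ndimage
def load(c): z=np.load(c+'0.npz'); return z['im'],z['d']
t,dt=load('top'); s,ds=load('side')
a=cv2.resize(t[150:290,190:390],None,fx=4,fy=4,interpolation=cv2.INTER_CUBIC)[:300]
b=cv2.resize(s[150:215,250:350],None,fx=4,fy=4,interpolation=cv2.INTER_CUBIC)
b2=cv2.resize(s[300:375,250:350],None,fx=4,fy=4,interpolation=cv2.INTER_CUBIC)
cv=np.zeros((600,800,3),np.uint8); cv[:300,:800]=a; cv[300:560,:400]=b; cv[300:600,400:800]=b2
cv2.imwrite('pics/crop.png',cv[:,:,::-1])
W={'top':world('top',dt),'side':world('side',ds)}
box={'top':{'small':(205,202,228,220),'mid':(198,223,222,242),'big':(200,255,226,278)},'side':{'small':(255,303,279,330),'mid':(278,320,307,356),'big':(322,330,362,376)}}
for c,im in(('top',t),('side',s)):
  for k,(x0,y0,x1,y1) in box[c].items():
    P=W[c][y0:y1,x0:x1].reshape(-1,3);P=P[P[:,2]>12];h=np.percentile(P[:,2],95)
    Q=P[P[:,2]>h-4]; (cx,cy),r=cv2.minEnclosingCircle(Q[:,:2].astype(np.float32))
    print(c,k,len(Q),'h',h.round(1),'mean',Q.mean(0).round(1),'circ',round(cx,1),round(cy,1),'r',round(r,1))
# case deck
P=W['top'].reshape(-1,3); m=(abs(P[:,2]-85)<5)&(P[:,0]>350)&(P[:,0]<650)&(abs(P[:,1]+80)<200)
print('deck',P[m].mean(0).round(1),cv2.minAreaRect(P[m][:,:2].astype(np.float32)),np.median(P[m][:,2]))
for c,im,b in(('top',t,(290,168,320,197)),('side',s,(278,185,310,212))):
  x0,y0,x1,y1=b; I=im[y0:y1,x0:x1].astype(int); p=W[c][y0:y1,x0:x1]
  m=(I.sum(2)<260)&(abs(p[...,2]-85)<5); q=p[m]; print(c,'ring',len(q),q.mean(0).round(1),cv2.fitEllipse(q[:,:2].astype(np.float32)))
for c,b in(('top',(335,165,370,200)),('side',(300,145,340,180))):
  x0,y0,x1,y1=b; p=W[c][y0:y1,x0:x1].reshape(-1,3); q=p[p[:,2]>120]
  print(c,'bar',len(q),q.mean(0).round(1),q[:,2].max(),cv2.minAreaRect(q[:,:2].astype(np.float32)))
E
```

```text
top small 27 h 42.1 mean [507.3 236.9 158. ] circ 479.0 106.8 r 172.6
top mid 37 h 55.9 mean [442.9 251.3 181.6] circ 444.9 117.9 r 178.9
top big 69 h 69.0 mean [345.3 253.  135.2] circ 386.7 114.0 r 182.5
side small 151 h 39.2 mean [507.  268.1  46.9] circ 387.2 397.1 r 196.0
side mid 317 h 52.3 mean [437.6 284.8  55. ] circ 351.3 402.6 r 168.8
side big 587 h 66.9 mean [338.1 271.7  69.9] circ 299.8 392.4 r 154.3
deck [591.3 -79.3  84.5] ((583.3048095703125, -78.68551635742188), (279.46142578125, 133.27099609375), 89.94261932373047) 84.39523546153578
top ring 62 [601.  -10.2  85. ] ((601.7804565429688, -9.832810401916504), (56.63689422607422, 57.07645034790039), 33.28946304321289)
side ring 154 [599.1  -7.7  85.3] ((599.4393310546875, -8.390473365783691), (56.12359619140625, 57.89011764526367), 44.04750442504883)
top bar 74 [ 590.4 -144.   207.6] 1626.130935890344 ((528.0072021484375, -98.51055145263672), (40.98332977294922, 189.68368530273438), 55.05236053466797)
side bar 87 [561.  -73.6 191. ] 756.9203760675341 ((436.26409912109375, 193.58963012695312), (36.755615234375, 782.2997436523438), 25.336711883544922)
```

View pics/crop.png

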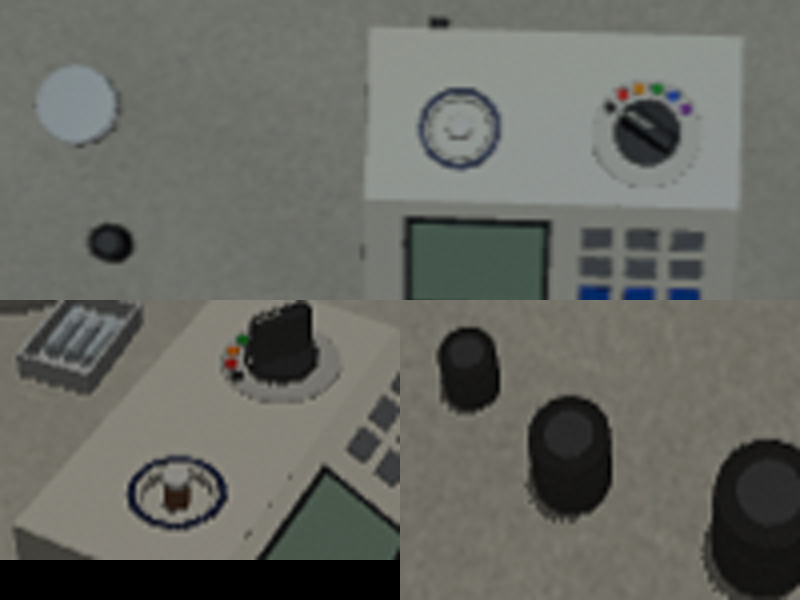

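```bash
python3 - <<'E'
from h import *
def load(c): z=np.load(c+'0.npz'); return z['im'],z['d']
t,dt=load('top'); s,ds=load('side')
for c,im,d,b,kb in(('top',t,dt,(196,222,224,244),(335,165,370,200)),('side',s,ds,(276,318,309,358),(300,145,340,182))):
    w=world(c,d); w[d<=0]=np.nan
    x0,y0,x1,y1=b; p=w[y0:y1,x0:x1].reshape(-1,3); 
    q=p[(p[:,2]>46)&(p[:,2]<60)]; (cx,cy),r=cv2.minEnclosingCircle(q[:,:2].astype(np.float32))
    print(c,'cap',len(q),np.median(q,0).round(1),'mean',q.mean(0).round(1),round(cx,1),round(cy,1),r)
    x0,y0,x1,y1=kb; p=w[y0:y1,x0:x1].reshape(-1,3)
    for lo,hi in((121,140),(90,110)):
        q=p[(p[:,2]>lo)&(p[:,2]<hi)]
        print(c,'knob',lo,len(q),q.mean(0).round(1),cv2.minAreaRect(q[:,:2].astype(np.float32)))
    I=im.astype(int); col={'red':(I[...,0]-I[...,1]>60)&(I[...,0]-I[...,2]>60),'green':(I[...,1]-I[...,0]>40)&(I[...,1]-I[...,2]>20)}
    for k,m in col.items():
        mm=np.zeros_like(m); mm[y0-5:y1,x0-5:x1]=True; q=w[m&mm]; q=q[abs(q[:,2]-86)<6]; print(k,len(q),q.mean(0).round(1))
w=world('top',dt); w[dt<=0]=np.nan; P=w.reshape(-1,3)
m=(abs(P[:,2]-85)<5)&(P[:,0]>350)&(P[:,0]<650)&(abs(P[:,1]+80)<200);P=P[m]
# yaw by back edge fit
e=[];
for y in range(-200,50,10):
    q=P[abs(P[:,1]-y)<5]; e.append((y,q[:,0].max(),q[:,0].min()))
e=np.array(e); print(np.polyfit(e[:,0],e[:,1],1),np.polyfit(e[:,0],e[:,2],1))
E
```

```text
top cap 117 [442.8 279.5  50.1] mean [442.8 279.5  50.4] 442.3 280.1 20.45193862915039
top knob 121 64 [ 599.3 -149.   127. ] ((599.4896850585938, -148.49989318847656), (39.533172607421875, 14.040853500366211), 57.0327262878418)
top knob 90 190 [ 598.9 -147.6   94. ] ((602.4118041992188, -151.4016876220703), (101.85330200195312, 101.35100555419922), 1.0655333995819092)
red 4 [ 627.9 -131.9   86.5]
green 6 [ 634.3 -157.1   87.2]
side cap 336 [438.7 283.5  50.3] mean [438.6 283.4  50.3] 438.7 282.6 20.365657806396484
side knob 121 73 [ 596.9 -144.5  126.1] ((598.0285034179688, -145.79928588867188), (42.047054290771484, 14.522163391113281), 52.43327331542969)
side knob 90 152 [ 592.1 -138.8   97.6] ((594.8411865234375, -138.1208038330078), (46.71879196166992, 36.67750549316406), 23.668458938598633)
red 7 [ 629.  -133.1   86.3]
green 5 [ 632.  -155.4   86.1]
[-4.02793821e-03  6.48286553e+02] [1.71095777e-02 5.29399727e+02]
```

```bash
cat >> h.py <<'E'
def Q(deg): a=np.radians(deg)/2; return [0,float(np.cos(a)),float(np.sin(a)),0]   # tool x at deg, pointing down
CAP=np.array([440.5,281.3]); WELL=np.array([600.6,-9.1]); KNOB=np.array([598.8,-147.2])
E
python3 - <<'E'
from h import *
for n,p,z,angs in(('cap',CAP,35,(0,180)),('well',WELL,112,(0,180)),('knob',KNOB,115,(55,235,-12.5,167.5))):
  for a in angs:
    j=ik([*p,z],Q(a)); print(n,a,None if j is None else np.round(j,2))
move_to([*CAP,150],Q(180)); set_gripper(1.0,30)
move_linear([*CAP,36],feed=80,contact_N=8)
print(get_ee_pos(),get_contact_force(),get_grip_width())
set_gripper(0.0,30); print(get_grip_width(),get_grip_force(),get_ee_pos(),get_contact_force(),get_t())
E
```

```text
cap 0 [ 0.5  -0.05  1.76 -0.    1.44  2.07]
cap 180 [ 0.5  -0.05  1.76 -0.    1.44 -1.07]
well 0 [-0.07  0.11  1.45 -0.    1.58  1.5 ]
well 180 [-0.07  0.11  1.45 -0.    1.58 -1.64]
knob 55 [-0.3   0.15  1.4  -0.    1.59  0.31]
knob 235 None
knob -12.5 [-0.3   0.15  1.4  -0.    1.59  1.49]
knob 167.5 [-0.3   0.15  1.4  -0.    1.59 -1.65]
[440.86214449 281.51185898  36.68892477] [ 0.72388405 -0.142071    0.26847936] 1.0009439171909045
0.4643027633033661 30.51098395138979 [440.73504082 281.39148535  36.42981186] [ 0.7716142  -0.98572108  2.11524963] 3.8417
```

```bash
python3 - <<'E'
from h import *
e=get_ee_pos(); move_linear([e[0],e[1],210],feed=150)
move_to([*WELL,210],Q(180)); move_linear([*WELL,165],feed=100)
print(get_ee_pos(),get_contact_force(),get_grip_width(),get_grip_force(),get_t())
s,ds=shot('side','side1'); t,dt=shot('top','top1')
a=cv2.resize(s[110:235,230:360],None,fx=4.4,fy=4.4,interpolation=cv2.INTER_CUBIC)
cv2.imwrite('pics/c1.png',a[:,:,::-1])
w=world('side',ds); w[ds<=0]=np.nan
e=get_ee_pos(); m=(w[...,2]>100)&(w[...,2]<190)&(np.hypot(w[...,0]-e[0],w[...,1]-e[1])<28)&(s.astype(int).sum(2)<200)
vu=np.argwhere(m); print(len(vu),vu.min(0),vu.max(0))
np.set_printoptions(suppress=True)
for z in range(130,180,5):
    q=w[m&(abs(w[...,2]-z)<2.5)]
    if len(q)>5: print(z,len(q),q.min(0).round(1),q.max(0).round(1))
E
```

```text
[600.55111404  -8.80749463 165.0823286 ] [-0.339717   -0.10263166 -0.53712558] 0.4611665327361345 30.316568836569786 7.0083
303 [161 285] [191 301]
130 17 [580.6  -9.1 128.2] [611.   14.3 132.1]
135 23 [579.6  -8.1 132.6] [610.6  15.  137. ]
140 25 [580.2  -8.9 137.5] [609.8  14.5 142.5]
145 12 [579.4  -9.2 142.6] [587.9  10.7 147.5]
150 15 [579.4  -9.8 147.8] [591.1  14.1 151.9]
155 17 [579.7 -31.8 153.1] [590.5  14.5 157.1]
160 16 [579.2 -31.8 157.9] [589.8  10.9 162.5]
165 19 [579.3 -31.9 162.7] [590.   15.6 167.1]
170 17 [579.3 -27.  167.7] [589.4  11.4 172.4]
175 28 [579.9 -27.4 172.6] [600.8  14.4 177.4]
```

View pics/c1.png

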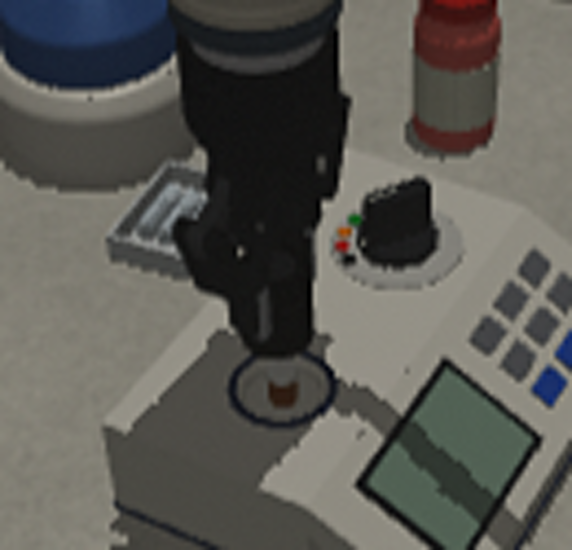

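The side view shows the cap held upright, with its rim just above and behind the well ring at crop (283,387). Next I'll fit the cap's wall as a circle (r = 20 mm) to compare it with the ring in the same camera.

```bash
python3 - <<'E'
from h import *
from scipy.optimize import least_squares
for c in('side','top'):
    z=np.load(c+'1.npz'); im,d=z['im'],z['d']; w=world(c,d); w[d<=0]=np.nan
    lo,hi=(131,146)
    m=(w[...,2]>lo)&(w[...,2]<hi)&(np.hypot(w[...,0]-600,w[...,1]+9)<24); q=w[m]; print(c,len(q))
    if len(q)>8:
        f=least_squares(lambda p:np.hypot(q[:,0]-p[0],q[:,1]-p[1])-20,[600,-9],loss='soft_l1'); print('cap',f.x.round(2),'rms',np.std(f.fun).round(2))
    # ring refit
    m=(abs(w[...,2]-85)<5)&(im.astype(int).max(2)-im.min(2)>25)&(im.argmax(2)==2)&(im.sum(2)<300)&(np.hypot(w[...,0]-600,w[...,1]+9)<34); q=w[m]
    if len(q)>8:
        f=least_squares(lambda p:np.hypot(q[:,0]-p[0],q[:,1]-p[1])-p[2],[600,-9,24],loss='soft_l1'); print('ring',len(q),f.x.round(2),'rms',np.std(f.fun).round(2))
z=np.load('side0.npz'); im,d=z['im'],z['d']; w=world('side',d); w[d<=0]=np.nan
m=(abs(w[...,2]-85)<5)&(im.astype(int).max(2)-im.min(2)>15)&(im.argmax(2)==2)&(im.sum(2)<260)&(np.hypot(w[...,0]-600,w[...,1]+9)<34); q=w[m]
f=least_squares(lambda p:np.hypot(q[:,0]-p[0],q[:,1]-p[1])-p[2],[600,-9,24],loss='soft_l1'); print('ring0',len(q),f.x.round(2),np.std(f.fun).round(2))
E
```

```text
side 60
cap [599.78  -6.32] rms 0.81
top 0
ring0 49 [599.6   -8.33  28.59] 1.07
```

```bash
python3 - <<'E'
from h import *
x,y=600.4,-10.5
move_linear([x,y,128],feed=60)
print(get_ee_pos(),get_contact_force())
r=move_linear([x,y,108],feed=12,contact_N=6)
print(r,get_ee_pos(),get_contact_force(),get_ft_torque(),get_t())
E
```

```text
[600.53051697 -10.52016244 128.21808053] [-0.68096361 -0.68241176 -0.59540877]
True [600.35956198 -10.49767978 113.39368585] [-0.70599024  0.36339698  4.87281271] [-0.02889192  0.10116008  0.02482999] 9.025
```

```bash
python3 - <<'E'
from h import *
set_gripper(1.0); dwell(0.2)
e=get_ee_pos(); move_linear([e[0],e[1],215],feed=120)
dwell(.2); move_to([*KNOB,215],Q(55)); dwell(.2)
print(get_ee_pos(),get_contact_force(),get_t())
s,ds=shot('side','side2'); t,dt=shot('top','top2')
cv=cv2.resize(s[120:230,240:380],None,fx=5,fy=5,interpolation=cv2.INTER_CUBIC); cv2.imwrite('pics/c2.png',cv[:,:,::-1])
for c,im,d in(('side',s,ds),('top',t,dt)):
    w=world(c,d); w[d<=0]=np.nan
    m=(w[...,2]>121)&(w[...,2]<135)&(np.hypot(w[...,0]-600,w[...,1]+9)<25); q=w[m]
    if len(q)>5:
        A=np.linalg.lstsq(np.c_[q[:,:2]-q[:,:2].mean(0),np.ones(len(q))],q[:,2],rcond=None)[0]
        print(c,'captop',len(q),np.median(q,0).round(1),'tilt',A.round(3),cv2.minEnclosingCircle(q[:,:2].astype(np.float32)))
    m=(w[...,2]>121)&(w[...,2]<134)&(np.hypot(w[...,0]-599,w[...,1]+147)<30); q=w[m]
    if len(q)>5: print(c,'bar',len(q),q.mean(0).round(1),cv2.minAreaRect(q[:,:2].astype(np.float32)))
E
```

```text
[ 598.83086649 -146.97119407  215.02502575] [0.61093851 0.25431628 0.66358633] 12.8583
side captop 179 [597.5  -4.4 126.7] tilt [ 4.20000e-02 -4.30000e-02  1.26406e+02] ((599.4422607421875, -6.758584022521973), 20.73326301574707)
side bar 75 [ 596.6 -144.2  126. ] ((597.111083984375, -145.58346557617188), (41.99344253540039, 14.215662002563477), 58.872344970703125)
top captop 138 [601.4  -9.5 126.3] tilt [ 1.20000e-02 -2.50000e-02  1.26743e+02] ((601.1636962890625, -8.717095375061035), 19.633129119873047)
```

View pics/c2.png

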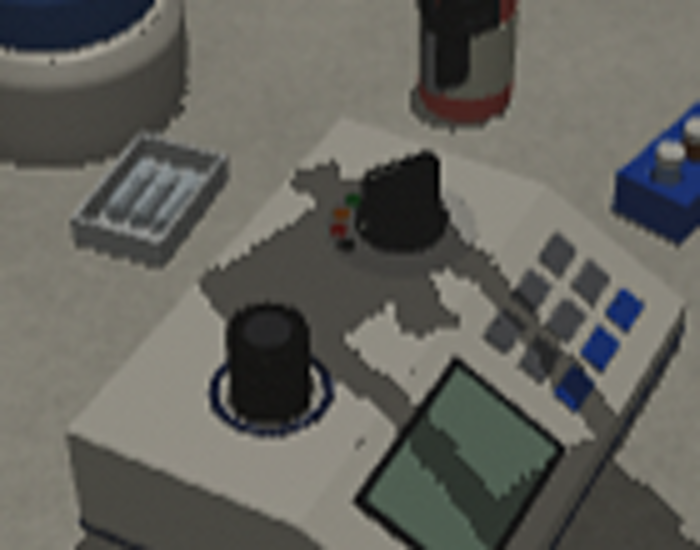

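The cap sits in the ring at crop (270,360), flat, with its top at 126.5 mm (expected 127). The knob is at crop (400,200) and still points at the black dot. Next I'll grip it and turn in small steps while watching the wrist moment for the clicks.

```bash
python3 - <<'E'
from h import *
x,y=598.5,-149.6
set_gripper(0.6,60); move_linear([x,y,160],feed=100,rotation=Q(54))
r=move_linear([x,y,116.5],feed=60,contact_N=8); print(r,get_ee_pos(),get_contact_force(),get_ft_torque())
if not r:
    set_gripper(0,60); dwell(.2)
    print(get_grip_width(),get_grip_force(),get_contact_force(),get_ft_torque(),get_t())
    for a in np.arange(54,-0.1,-2):
        move_linear([x,y,116.5],feed=60,rotation=Q(a)); dwell(.1)
        q=get_tool_rot(); print(a,round(2*np.degrees(np.arctan2(q[2],q[1])),2),get_ft_torque().round(3),get_contact_force().round(1),round(get_grip_width(),3))
    print(get_t())
E
```

```text
False [ 598.70857036 -149.65133592  116.94325054] [ 0.39384959 -0.68219601  0.31720366] [ 0.01772055  0.02341262 -0.04088023]
0.15126006164959943 60.31607508659363 [-0.09823187  0.81349014  3.5935935 ] [0.03961472 0.00437191 0.08472033] 15.5917
54.0 54.0 [-0.039  0.012  0.155] [-0.4 -0.1  5.1] 0.15
52.0 52.01 [-0.14  -0.001  0.21 ] [-1.1  0.3  4.9] 0.152
50.0 50.02 [-0.054 -0.017  0.24 ] [-1.5  0.5  5.5] 0.161
48.0 48.01 [-0.108 -0.093  0.198] [ 0.2 -0.   5.4] 0.158
46.0 46.01 [-0.117 -0.03   0.162] [ 0.9 -0.8  5.1] 0.151
44.0 44.01 [-0.048 -0.034  0.173] [-0.4 -0.4  4.8] 0.159
42.0 41.99 [-0.029  0.004  0.025] [ 0.1 -1.   4.7] 0.152
40.0 39.99 [-0.001 -0.078  0.048] [ 0.6 -1.2  5.2] 0.151
38.0 37.98 [ 0.019  0.016 -0.179] [ 1.7 -0.4  5.1] 0.153
36.0 35.99 [-0.019 -0.045 -0.061] [1.2 0.2 4.9] 0.148
34.0 34.0 [-0.082 -0.072  0.011] [ 1.  -1.4  5.1] 0.15
32.0 32.01 [-0.135 -0.174  0.115] [ 0.4 -2.   5. ] 0.154
30.0 30.03 [-0.213 -0.14   0.144] [ 1.2 -1.5  5.7] 0.153
28.0 28.04 [-0.233 -0.198  0.192] [ 0.6 -1.5  5.3] 0.154
26.0 26.02 [-0.278 -0.203  0.157] [ 1.1 -1.7  5.4] 0.157
24.0 24.0 [-0.211 -0.215  0.071] [ 1.5 -2.2  5.1] 0.152
22.0 21.99 [-0.273 -0.248  0.11 ] [ 1.8 -1.4  4.8] 0.151
20.0 19.98 [-0.14  -0.216 -0.03 ] [ 1.4 -2.9  5.6] 0.154
18.0 17.98 [-0.17  -0.222 -0.004] [ 2.5 -1.5  5.6] 0.155
16.0 15.98 [-0.291 -0.246  0.068] [ 1.4 -2.   5.2] 0.151
14.0 13.97 [-0.235 -0.213 -0.106] [ 2.4 -1.8  5.1] 0.155
12.0 11.98 [-0.28  -0.28   0.053] [ 1.7 -2.8  4.9] 0.155
10.0 9.99 [-0.419 -0.277  0.051] [ 3.  -2.4  5.7] 0.154
8.0 8.0 [-0.409 -0.307  0.211] [ 1.7 -2.   5.5] 0.153
6.0 5.99 [-0.431 -0.324  0.13 ] [ 1.9 -2.   4.6] 0.151
4.0 3.99 [-0.449 -0.317  0.117] [ 1.7 -2.3  6.2] 0.151
2.0 1.98 [-0.493 -0.351  0.144] [ 1.8 -3.   5.2] 0.152
0.0 -0.02 [-0.508 -0.406  0.189] [ 2.6 -4.4  5.3] 0.151
25.3917
```

Jumps near 34° and 11° put rest at about 56°, which agrees with the bar in the images. The third click should be near -11.5°, so I'll approach it with averaged readings.

```bash
python3 - <<'E'
from h import *
x,y=598.5,-149.6
for a in np.arange(-2,-15.1,-1):
    move_linear([x,y,116.5],feed=60,rotation=Q(a)); dwell(.1)
    T=[]
    for _ in range(15): T.append(get_ft_torque()); dwell(.02)
    print(a,np.mean(T,0).round(3),np.std(T,0)[2].round(3),round(get_grip_width(),3),round(get_grip_force(),1))
print(get_ee_pos(),get_t())
s,ds=shot('side','side3'); t,dt=shot('top','top3')
cv=np.hstack([cv2.resize(s[130:210,260:340],None,fx=5,fy=5,interpolation=cv2.INTER_CUBIC),cv2.resize(t[140:220,290:370],None,fx=5,fy=5,interpolation=cv2.INTER_CUBIC)]); cv2.imwrite('pics/c3.png',cv[:,:,::-1])
E
```

```text
-2.0 [-0.442 -0.334  0.021] 0.029 0.155 60.6
-3.0 [-0.462 -0.343  0.058] 0.028 0.153 60.6
-4.0 [-0.485 -0.358  0.089] 0.033 0.147 60.6
-5.0 [-0.474 -0.335  0.039] 0.025 0.154 60.6
-6.0 [-0.49  -0.339  0.068] 0.037 0.152 60.6
-7.0 [-0.446 -0.314 -0.042] 0.027 0.158 60.5
-8.0 [-0.49  -0.324 -0.014] 0.026 0.152 60.5
-9.0 [-0.484 -0.328  0.029] 0.021 0.152 60.5
-10.0 [-0.508 -0.353  0.046] 0.028 0.152 60.5
-11.0 [-0.525 -0.315  0.018] 0.037 0.151 60.5
-12.0 [-0.557 -0.316  0.07 ] 0.022 0.153 60.5
-13.0 [-0.592 -0.351  0.125] 0.021 0.155 60.6
-14.0 [-0.616 -0.368  0.18 ] 0.024 0.157 60.8
-15.0 [-0.625 -0.359  0.22 ] 0.035 0.152 60.9
[ 599.04813008 -150.56627159  117.15192374] 33.7917
```

View pics/c3.png

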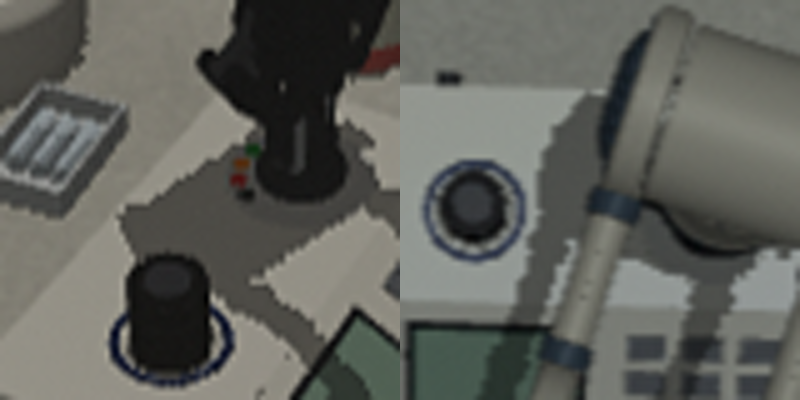

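The moment climbs from -11° on, so that is the third click, and the cap sits centred in its ring in both views (left crop (170,320), right crop (473,208)). I'll ease back to -12.5°, hold there and hand in.

```bash
python3 - <<'E'
from h import *
move_linear([598.5,-149.6,116.5],feed=60,rotation=Q(-12.5)); dwell(1.0)
T=[]
for _ in range(15): T.append(get_ft_torque()); dwell(.02)
q=get_tool_rot(); print(np.mean(T,0).round(3),2*np.degrees(np.arctan2(q[2],q[1])),get_grip_force(),get_grip_width(),get_t())
print(sign_off())
E
```

```text
[-0.588 -0.331  0.113] -12.533141202816678 60.659818053245544 0.15281792411342288 35.3917
the job is handed in; nothing more can be done
None
```

The cap is home in the recess and released, and the job was handed in at 35.4 s with the gripper holding the selector at about the third click (green). The knob angle is inferred from the tool angle and wrist moment, not read directly, and no verdict came back.

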